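Move the counter scale's clipped battery pack to its charger

TASK

The counter scale's battery needs charging. Pinch the battery pack so that its side release button is held fully in, keep it held while you pull the pack gently straight up out of the scale's socket, then find where the charger's sliding socket stands on its track and fit the pack into it the same way round, button held in, down until its shoulder sits on the rim; let go so that the button springs back out and locks it. Do not wrench or ram the pack in either socket, and leave the bowl, jar, tape roll and can where they are.

Things in the scene. Friction and masses are not known exactly. Their poses are not given: they have to be found in the camera images.
- pack_grip (a point): Battery pack, upright, 0.3 kg. Its grip body is a grey box 50 (x) by 40 (y) by 77 mm tall with a black band. Point on its centre line, level with the button: 27 mm below the top, 50 mm above the shoulder (underside of the grip body). z up, y to the button side. Pinch across y, one finger on the button. Pinched with the button in: 41.5 mm wide, middle 0.75 mm to +y of here.
- pack_foot (a point): Centre of the foot of the pack's plug, 85 mm below pack_grip; axes as pack_grip. The plug is the black block under the shoulder, 40 (x) by 30 (y) by 35 mm long, foot edges rounded by 4 mm, hidden in the socket at the start.
- button_face (a point): Middle of the outer face of the black release button on the pack's +y side; axes as pack_grip. Face 24 mm wide (x) by 26 mm high (z), 7.5 mm proud of the grip body when out, 1.5 mm when fully in.
- pack_button (a joint): How far the button is in, m: 0 out, 0.006 fully in. Its spring yields from 4 N and is fully in at 12 N: pinch with 16 N or more. It draws in a tooth (8 mm high, top 15 mm below the shoulder) that else sticks 5.5 mm out of the plug's +y side and locks under the socket's lip. The tooth has no ramp: unless the button is held in, the pack goes neither out nor in.
- scale_socket (a point): Centre of the mouth of the scale's socket, at rim height (70 mm above the counter). Tower 61 (x) by 51 mm (y); hole 43 (x) by 33 (y), 38 mm deep: 1.5 mm clearance each side of the plug. z up, y to the side with the lip, which the button side faces. A brass leaf on the -x wall pushes the plug to +x with about 4 N and drags by 3 to 8 N as it slides.
- scale: Flat grey counter scale, fixed, 260 (x) by 250 mm (y), lying to the -y side of its socket tower; origin on the counter under the socket's centre, axes as scale_socket. Its steel platter begins 40 mm from the socket's centre and is 60 mm above the counter.
- charger_socket (a point): Centre of the mouth of the charger's socket if its tower stood at the -y end of the track, at rim height (60 mm above the counter). The tower itself slides on the track and starts 6 to 26 mm to the +y of this point: find it by feel or sight. Same hole, axes, lip and leaf as the scale's. Home, the shoulder rests on the rim, pack_grip is 50 mm above it and the button faces +y.
- charger: Off-white charger, base fixed, 22 mm high, 140 mm in x, from 62 mm on the -y side to 88 mm on the +y side of the origin, which lies on the counter under charger_socket; axes as charger_socket. In its middle a track along y carries the socket tower (61 by 51 mm), which slides stiffly (10 N) and stays where it is left.
- bowl: Steel bowl, 130 mm across and 45 mm high, on the scale's platter; origin at the centre of its underside. Leave alone.
- jar: Amber jar, 68 mm across, 100 mm high; origin at the centre of its underside. Leave alone.
- tape: Roll of brown tape lying flat, 100 mm across, 48 mm high; origin at the centre of its underside. Leave alone.
- can: Steel can, 74 mm across, 110 mm high; origin at the centre of its underside. Leave alone.
Not all that is in view belongs to the job. Leave any pink or yellow look-alike of the part that bears pack_grip alone.

How it is judged (in metres and radians):
On the way, in this order (a step that is already met when the one before it is completed fails the run):
1. the pack has been pulled up at least 10 mm in the scale's socket with the button held in (z of pack_grip in the frame of scale_socket above 0.06 m and horizontal distance between pack_grip and scale_socket below 0.012 m and value of joint pack_button above 0.0035 m), for 0.05 s.
2. the plug has entered the charger's socket with the button held in (z of pack_grip in the frame of charger_socket below 0.075 m and x of pack_grip in the frame of charger_socket between -0.008 and 0.008 m and y of pack_grip in the frame of charger_socket between -0.005 and 0.031 m and value of joint pack_button above 0.0035 m), for 0.05 s.
At the end, for the whole second after the job is handed in: The pack stands upright (within 0.06 rad) in the charger's socket with its shoulder on the rim (within 1.5 mm), the button sprung back out (pushed in less than 1.5 mm, so the tooth is locked under the lip), at rest (z of pack_grip in the frame of charger_socket between 0.047 and 0.0515 m and x of pack_grip in the frame of charger_socket between -0.006 and 0.006 m and y of pack_grip in the frame of charger_socket between -0.005 and 0.031 m and angle between pack_grip's own z axis and vertical below 0.06 rad and value of joint pack_button below 0.0015 m and linear speed of pack below 0.01 m/s); the robot touches nothing.
It fails at once if the pack is wrenched or rammed in the scale's socket (more than 45 N between them) (contact force between pack and scale above 45 N).
It fails at once if the pack is wrenched or rammed in the charger's socket (more than 45 N between them) (contact force between pack and charger above 45 N).
It fails at once if the bowl, jar, tape roll or can is moved more than 25 mm (distance of any of bowl, jar, tape, can from where it was at the start of the episode above 0.025 m).
It also fails if it takes over 70 s, if anything falls off the work surface, if the arm or the gripper's body presses on something with over 40 N, if the wrist force passes 120 N, or if a joint passes its speed limit or range.

ROBOT

A 6-joint arm with a two-finger parallel gripper is mounted at the origin on the work surface. World frame = base frame: x ahead of the robot, y to its left, z up, the work surface at z = 0. Lengths are in mm, angles in rad, forces in N, time in s.
With the tool pointing down it reaches from about 300 to 775 mm from the base axis. Payload 14.6 kg.
Tool frame: the origin (TCP) lies on the centre line of the jaws, within the pads' length; the fingertips stand 8 mm ahead of it and the grasp point (between the pads) lies 11 mm behind it; z points along the fingers, y is the direction in which the jaws open and shut (so a half turn about z gives the same grasp; the last joint's range is limited). The gripper opens to 94 mm and grips with 3 to 60 N. Pads are 16 mm wide; open, the fingers measure 119 mm over their backs; the gripper's body (75 mm by 177 mm) begins 78 mm behind the grasp point.
Start: joints at [1.085, 0.3, 1.521, -0, 1.321, -0.067], TCP at [223.662, 502.459, 213.446] pointing down, gripper open.
Joint ranges: [-3.03, 3.03], [-0.79, 2.21], [0.23, 2.52], [-1.04, 4.18], [0, 3.07], [-2.55, 2.55]. Speed limits (rad/s): [2.22, 2.22, 2.57, 3.14, 3.14, 3.14].

INTERFACE

Orientations are given as [roll, pitch, yaw] about the fixed x, y, z axes, in that order (R = Rz(yaw) Ry(pitch) Rx(roll)).
In Python, from cell import read_state, cams, manip gives the robot as it stands.
- The arm moves only by the shell command python3 -m handwheel 'ROWS' [OPENING] [FORCE]. ROWS is JSON, a list of rows, each a list of 4 numbers: the shift along the tool's x, y, z in m, then the turn about the tool's z in degrees. In form: [[dx, dy, dz, turn], ...]. A call has 1 to 5 rows; each row is the pose to reach, as a shift and turn from the pose measured when the call began, along the tool's axes at that moment; what a row does not reach only later rows make up. A row lasts 1/8 s, in which the tool goes at most 62.5 mm and 10.7 degrees, less where a joint would pass 70% of its speed; a pose out of reach is approached as far as the arm can. A call with a gripper value outside its range is refused whole. OPENING is the closure, from 0 (fully open) to 1 (shut), set as the call begins (- or left out, the last holds). The fingers move at their own pace and stop on an object; FORCE is the grip in N (left out, the last holds). Time passes only in rows, so rows that repeat a pose let the fingers close. It gives the time, the measured TCP pose, the force and the opening at its end, in the units of the state.
- read_state(): the state, without advancing time (a new reading comes with each control period).
- cams.camera(name): name is "scene" or "top"; returns the picture (384x512x3 uint8, red, green, blue); there is no depth.
- cams.get_calibration(name): a dict with "vertical_fov" (degrees; the focal length in pixels is half the picture's height over the tangent of half this angle, whatever the lens; pixels are square), "cx", "cy" (the principal point, pixels), "R" (3x3) and "t" (3): a world point X has camera coordinates R X + t. Camera axes: x right, y down, z forward; pixel columns grow to the right and rows downward; lengths in mm; the calibration is good to about 2 mm. A picture is of the moment at which its call begins. get_calibration takes no time and is no camera call.
- manip.sign_off(): hands the job in, once; it reports no verdict.
The state is a dict: "clock": time; "joints": joint angles; "qd": joint speeds; "effort": joint torques, N m; "eef_pos": TCP position; "eef_rot": TCP orientation; "wrist_force": force on the tool from outside, world axes, zero at the start; "moment": the same for the moment, N m; "finger_gap": finger opening in mm.
Only numpy, scipy, OpenCV 4.12 (cv2) and the standard library are available. Lean on these libraries where they do the work, as an engineer would, in place of code of your own. Each camera call takes 0.05 s, during which the arm holds its last target. There are 200 camera calls.

## Working session

There is one attempt and no reset: what is moved stays moved. The work goes in short steps, Python scripts to look and compute and a shell command to move; the robot and the scene stay as the last step left them, time stands still between calls to the robot, and variables do not carry over. Pictures are saved under pics/ and viewed, about 8 in all and at most 12, crops included, and the job is handed in when it is done.

```bash
ls; mkdir -p pics; python3 - <<'E'
from cell import read_state, cams
import cv2,json
print(read_state())
for n in("scene","top"):
    im=cams.camera(n); cv2.imwrite(f"pics/{n}0.png",cv2.resize(im[:,:,::-1],(800,600),interpolation=cv2.INTER_CUBIC)); cv2.imwrite(f"pics/{n}0_raw.png",im[:,:,::-1]); print(n,cams.get_calibration(n))
E
```

```text
pics
{'clock': 0.0, 'joints': array([ 1.08539615e+00,  3.00482324e-01,  1.52156483e+00, -2.05621189e-05,
        1.32070516e+00, -6.65955372e-02]), 'qd': array([-1.01944975e-03, -1.15940761e-03,  8.54739571e-04, -5.09102720e-05,
        1.17345966e-03, -1.99772883e-04]), 'effort': array([-7.49063183e-04, -5.31810093e+01, -3.52744353e+01,  7.07768602e-02,
        2.43422430e-02, -9.95453934e-05]), 'eef_pos': array([223.55657217, 502.24358159, 212.88704532]), 'eef_rot': array([-3.14043424e+00, -5.72987924e-05,  2.72279308e+00]), 'wrist_force': array([-0.30032087,  0.2718825 , -0.14522663]), 'moment': array([0.00434384, 0.00565177, 0.05758244]), 'finger_gap': 94.06086047360674}
scene {'vertical_fov': 57.21643321153272, 'cx': 254.06456244136305, 'cy': 189.9332118869746, 'R': array([[ 0.40526691,  0.91414092,  0.01025241],
       [ 0.74166223, -0.32220355, -0.58832135],
       [-0.53450525,  0.246031  , -0.80856223]]), 't': array([-207.27096593, -348.40095845, 1332.33942111])}
top {'vertical_fov': 53.658955297430694, 'cx': 256.33568971932283, 'cy': 191.93525227031975, 'R': array([[ 0.03252951, -0.99946927, -0.0017341 ],
       [-0.97601233, -0.03139227, -0.21544016],
       [ 0.21527138,  0.00870067, -0.97651551]]), 't': array([-29.38358531, 571.06675858, 922.84082837])}
```

View pics/top0.png

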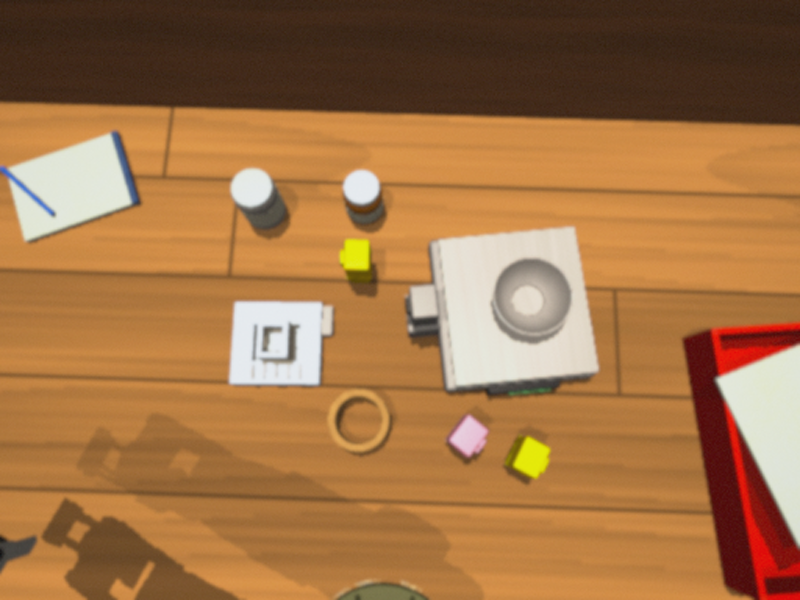

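View pics/scene0.png

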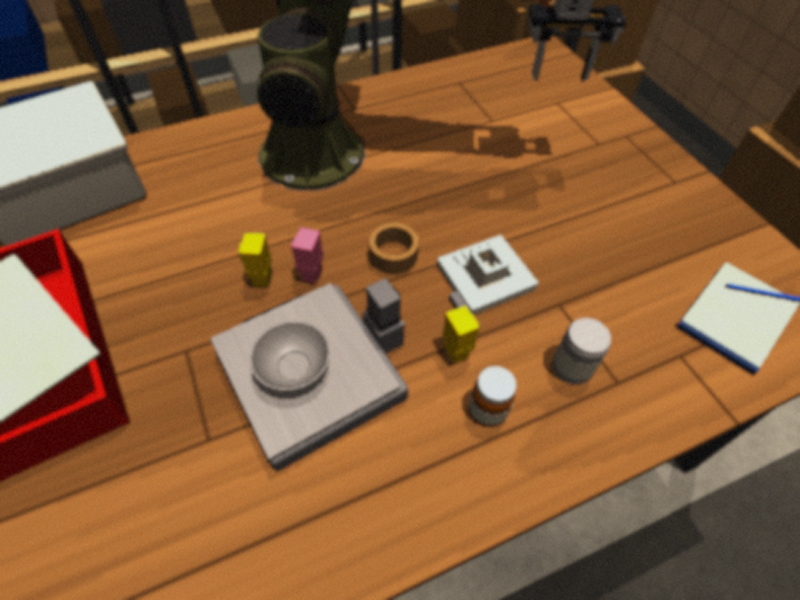

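The top view shows the pack top at about (424,302) of 800x600, with the scale to its right. The charger is at (277,343) and its tower at about (275,340). The pink and yellow look-alikes, jar, can and tape are separate from these. I'll enlarge the two work areas.

```bash
python3 - <<'E'
import cv2,numpy as np
a=cv2.imread("pics/top0_raw.png"); s=cv2.imread("pics/scene0_raw.png")
def c(im,x,y,w,h,W,H): return cv2.resize(im[y:y+h,x:x+w],(W,H),interpolation=cv2.INTER_CUBIC)
t=np.hstack([c(a,140,185,80,60,400,300),c(a,250,170,80,60,400,300)])
b=np.hstack([c(s,275,145,80,60,400,300),c(s,210,170,80,60,400,300)])
cv2.imwrite("pics/crop1.png",np.vstack([t,b]))
E
```

```text
(no output)
```

View pics/crop1.png

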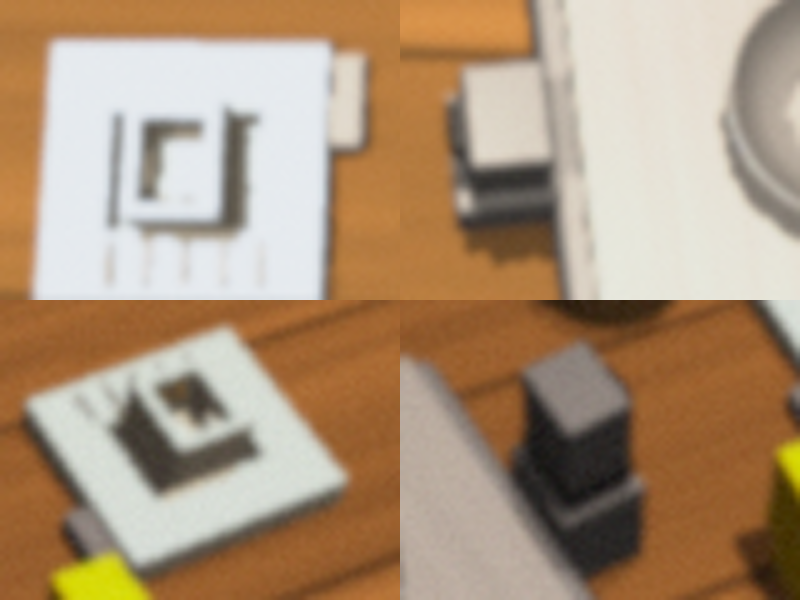

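```bash
cat > h.py <<'E'
import numpy as np,cv2
from cell import cams
def ray(n,u,v):
    c=cams.get_calibration(n); f=192/np.tan(np.radians(c["vertical_fov"]/2)); R=np.array(c["R"]);t=np.array(c["t"])
    return -R.T@t, R.T@np.array([(u-c["cx"])/f,(v-c["cy"])/f,1])
def plane(n,u,v,z):
    C,d=ray(n,u,v); return (C+d*(z-C[2])/d[2])[:2]
def pix(n,P):
    c=cams.get_calibration(n); f=192/np.tan(np.radians(c["vertical_fov"]/2))
    p=np.array(c["R"])@np.array(P)+np.array(c["t"]); return p[0]/p[2]*f+c["cx"],p[1]/p[2]*f+c["cy"]
def quad(n,mask,z,off=(0,0)):
    ct=max(cv2.findContours(mask.astype(np.uint8),cv2.RETR_EXTERNAL,cv2.CHAIN_APPROX_NONE)[0],key=cv2.contourArea)
    w=np.array([plane(n,u+off[0],v+off[1],z) for u,v in ct[:,0]],np.float32)
    return cv2.minAreaRect(w),cv2.boundingRect(ct)
E
python3 - <<'E'
from h import *
a=cv2.imread("pics/top0_raw.png"); s=cv2.imread("pics/scene0_raw.png")
def m(im,x,y,w,h,f):
    hsv=cv2.cvtColor(im,cv2.COLOR_BGR2HSV); k=f(hsv[...,0].astype(int),hsv[...,1].astype(int),hsv[...,2].astype(int)); o=np.zeros(k.shape,np.uint8); o[y:y+h,x:x+w]=k[y:y+h,x:x+w]; return o
print("base top",quad("top",m(a,140,185,66,66,lambda h,s,v:(s<60)&(v>150)),22))
print("base scene",quad("scene",m(s,275,145,75,60,lambda h,s,v:(s<60)&(v>110)),22))
pk=m(a,262,180,18,28,lambda h,s,v:(s<60)&(v>130))
print("pack top",quad("top",pk,147))
print(a[180:212:2,250:285].mean(2).astype(int))
print("pack scene", [plane("scene",210+p/5,170+q/5,147) for p,q in((125,68),(180,40),(230,100),(172,135))])
for nm,z,pts in(("tower top",60,((125,110),(226,108),(224,222),(122,222))),("hole",60,((140,122),(205,122),(203,200),(139,200))),("track",22,((110,115),(122,115),(262,115),(110,228),(240,235)))):
    for p,q in pts: print(nm,(p,q),plane("top",140+p/5,185+q/5,z).round(1))
for p,q in((140,380),(200,360),(250,430),(185,452)): print("tower sc",plane("scene",275+p/5,145+(q-300)/5,60).round(1))
big=np.hstack([cv2.resize(a[200:240,155:205],(400,320),interpolation=cv2.INTER_CUBIC),cv2.resize(s[150:190,290:340],(400,320),interpolation=cv2.INTER_CUBIC)])
cv2.imwrite("pics/crop2.png",np.clip(big.astype(float)*1.2,0,255))
E
```

```text
base top (((499.7110290527344, 199.94020080566406), (142.23748779296875, 153.6172332763672), 1.8425097465515137), (146, 193, 60, 54))
base scene (((503.2232666015625, 190.14627075195312), (145.1698760986328, 170.30288696289062), 1.4351072311401367), (280, 151, 64, 48))
pack top (((555.3604736328125, -45.25431442260742), (55.85340881347656, 40.50132369995117), 1.679956316947937), (262, 180, 18, 24))
[[103 101 101 101 102 103 104 103 102 103 103 104 105 105 105 105 108 107
  106 107 110 112 113 114 111 107 100 116 153 185 200 202 198 198 211]
 [117 116 118 117 117 115 114 116 119 115 115 116 120 126 129 130 130 131
  134 137 141 147 152 155 156 156 156 155 160 180 198 204 201 201 205]
 [128 128 125 126 129 129 127 127 127 126 126 133 149 178 189 194 194 197
  199 198 199 201 201 201 201 201 201 188 172 176 192 198 196 185 189]
 [125 125 124 127 126 125 126 127 126 127 125 127 147 183 201 207 207 207
  207 206 205 206 204 205 205 205 201 193 169 156 170 183 178 170 179]
 [125 126 123 125 128 124 126 129 135 139 138 129 138 172 200 206 208 207
  208 207 207 207 205 207 206 204 204 196 17
[... 1707 characters left out ...]
, array([575.82814818, -24.78209892]), array([584.08442616, -60.47345706])]
tower top (125, 110) [524.9 223.3]
tower top (226, 108) [527.6 171.3]
tower top (224, 222) [468.7 168. ]
tower top (122, 222) [467.  219.9]
hole (140, 122) [518.8 215. ]
hole (205, 122) [519.9 181.6]
hole (203, 200) [479.6 179.5]
hole (139, 200) [478.5 212.2]
track (110, 115) [528.4 240.7]
track (122, 115) [528.6 234.2]
track (262, 115) [531.  159.2]
track (110, 228) [467.9 235.5]
track (240, 235) [466.4 166.4]
tower sc [475.9 178.3]
tower sc [476.3 220.1]
tower sc [536.6 219.8]
tower sc [535.8 175.9][ WARN:0@1.526] global loadsave.cpp:1063 imwrite_ Unsupported depth image for selected encoder is fallbacked to CV_8U.
```

View pics/crop2.png

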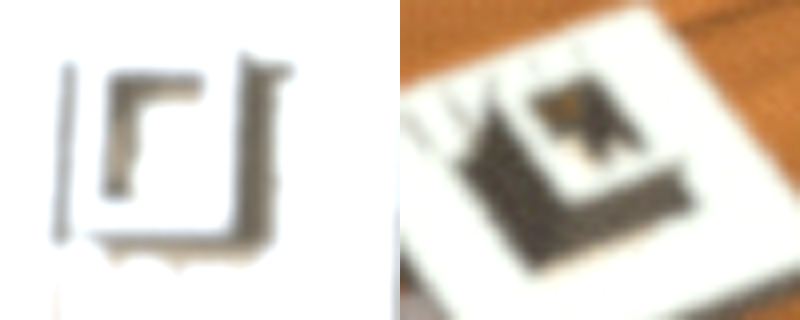

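The brass leaf shows on the tower's far (-x) wall at (565,100) in the scene crop, so the charger's axes are roughly aligned with the world's. The button points to +y (left in the top view). Next I'll refine yaw and position with subpixel edges.

```bash
cat >> h.py <<'E'
def edge(n,im,p0,p1,z,thr=None,half=4,N=25,chan=None):
    """points between p0,p1; find strongest gradient along normal; fit world line at height z -> mid point, angle of line"""
    g=cv2.GaussianBlur(im.mean(2) if chan is None else im[...,chan].astype(float),(0,0),.8).astype(np.float32)
    p0,p1=np.array(p0,float),np.array(p1,float); d=(p1-p0)/np.linalg.norm(p1-p0); nn=np.array([-d[1],d[0]]); s=np.arange(-half,half+.01,.1); P=[]
    for k in np.linspace(0,1,N):
        q=p0+k*(p1-p0)+s[:,None]*nn; v=cv2.remap(g,q[:,0].astype(np.float32)[None],q[:,1].astype(np.float32)[None],cv2.INTER_CUBIC)[0]
        gr=np.abs(np.gradient(v)); i=gr.argmax(); w=gr[max(0,i-8):i+9]; P.append((q[max(0,i-8):i+9]*w[:,None]).sum(0)/w.sum())
    W=np.array([plane(n,*p,z) for p in P],np.float32)
    vx,vy,x,y=cv2.fitLine(W,cv2.DIST_HUBER,0,.01,.01).ravel(); r=np.abs((W-[x,y])@[-vy,vx])
    m=(W[0]+W[-1])/2; a=np.arctan2(vy,vx); a=(a+np.pi/4)%(np.pi/2)-np.pi/4
    m=np.array([x,y])
    return m.round(1),round(float(a),4),"res",round(float(np.median(r)),2)
E
python3 - <<'E'
from h import *
a=cv2.imread("pics/top0_raw.png"); s=cv2.imread("pics/scene0_raw.png")
o=lambda p:(140+p[0]/5-.4,185+p[1]/5-.4)
o2=lambda p:(250+p[0]/5-.4,170+p[1]/5-.4)
f=lambda p:(p[0]/1.5625,p[1]/1.5625)
E=lambda nm,*k,**q:print(nm,*edge("top",a,*k,**q))
E("base +x",o((65,40)),o((320,40)),22)
E("base +y",o((49,55)),f((230,378)),22)
E("base -y",o((329,165)),f((321,378)),22)
E("base -x",f((236,385)),f((314,385)),22)
E("tow +x hole",o((150,121)),o((195,121)),60,half=2)
E("tow hole +y",o((139,130)),o((138,190)),60,half=2)
E("tow -y",o((225,120)),o((223,212)),60,half=2)
E("tow -x",o((140,222)),o((215,222)),60,half=2)
E("pack +x",o2((475,67) if 0 else (75,67)),o2((130,62)),147,half=3)
E("pack +y",o2((61,75)),o2((71,155)),147,half=2)
E("pack -x",o2((80,167)),o2((145,162)),147,half=3)
E("pack -y",o2((140,75)),o2((150,150)),147,half=2)
E("platter far",f((440,240)),f((570,229)),60)
E("platter -x",f((455,389)),f((590,374)),60)
E("platter +y",f((441,340)),f((450,385)),60)
for nm,im,q in(("top",a,((495,298),(571,298),(532,260),(532,334))),("scene",s,((250,360),(328,360),(290,323)))):
  for p in q: print("bowl rim",nm,plane(nm,*f(p),105).round())
for p in ((344,241),(370,241),(371,267),(343,267)): print("yellow top z~147-70?",plane("top",*f(p),112).round())
E
```

```text
base +x [572.3 197.4] 0.0074 res 0.44
base +y [499.  276.3] 0.0255 res 0.48
base -y [473.8 123.5] 0.0114 res 0.64
base -x [430.9 194.9] 0.024 res 0.25
tow +x hole [521.6 200.1] 0.1263 res 0.37
tow hole +y [500.1 214.5] -0.018 res 0.39
tow -y [498.3 172.2] 0.0651 res 0.06
tow -x [470.7 195.8] 0.0308 res 0.01
pack +x [577.4 -43.2] 0.139 res 0.5
pack +y [554.9 -27.2] 0.0477 res 0.14
pack -x [528.5 -47.4] 0.1358 res 0.39
pack -y [554.9 -63.1] 0.1514 res 0.42
platter far [ 695.6 -180.5] 0.1325 res 0.6
platter -x [ 448.6 -221. ] 0.1252 res 0.66
platter +y [469.8 -84.5] 0.1373 res 0.64
bowl rim top [ 570. -161.]
bowl rim top [ 574. -282.]
bowl rim top [ 635. -221.]
bowl rim top [ 514. -219.]
bowl rim scene [ 566. -281.]
bowl rim scene [ 616. -168.]
bowl rim scene [ 524. -202.]
yellow top z~147-70? [655.  83.]
yellow top z~147-70? [656.  41.]
yellow top z~147-70? [613.  37.]
yellow top z~147-70? [611.  82.]
```

Scale and pack yaw comes out at about 0.13 rad, with the pack centre at about (553.4,-45.2). The charger yaw is about 0.02 and its tower is near (501,198), +11 along the track. Edge lengths match the given sizes, within about 1–4 mm. Moving over the pack now.

```bash
python3 -m handwheel '[[-0.048,-0.033,0,-8],[-0.096,-0.066,0,-16],[-0.144,-0.1,0,-24],[-0.192,-0.133,0,-31.5],[-0.24,-0.166,0,-31.5]]' 0.3 30; cat >> h.py <<'E'
def to(x,y,z,yaw=None):
    from cell import read_state
    s=read_state(); p=np.array(s["eef_pos"]); r,pt,w=s["eef_rot"]
    from scipy.spatial.transform import Rotation as Ro
    R=Ro.from_euler("xyz",[r,pt,w]).as_matrix(); d=R.T@(np.array([x,y,z])-p)
    t=0 if yaw is None else -np.degrees((yaw-w+np.pi/2)%np.pi-np.pi/2)
    print("clock",round(s["clock"],2),"pos",p.round(1),"rot",np.round([r,pt,w],3),"gap",round(s["finger_gap"],1),"F",np.round(s["wrist_force"],1),"M",np.round(s["moment"],2),"-> d(mm)",d.round(1),"turn",round(t,1))
E
python3 -c "
from h import *; to(553.4,-44.5,200,.13)"
```

```text
clock: 0.72
eef_pos: [375.9, 251.3, 213.1]
eef_rot: [-3.141, -0.001, -3.008]
wrist_force: [0.1, -0.0, 0.1]
finger_gap: 65.8
clock 0.72 pos [375.9 251.3 213.1] rot [-3.141e+00 -1.000e-03 -3.008e+00] gap 65.8 F [ 0.1 -0.   0.1] M [ 0.07 -0.05  0.02] -> d(mm) [-136.7 -316.7   13.2] turn 0.2
```

```bash
python3 -m handwheel '[[-0.027,-0.054,0,0],[-0.051,-0.108,0,0],[-0.075,-0.162,0,0],[-0.098,-0.216,0,0],[-0.118,-0.27,0,0]]'; python3 -m handwheel '[[-0.01,-0.025,0.005,0],[-0.018,-0.046,0.013,0],[-0.018,-0.046,0.013,0]]';python3 -c "
from h import *; to(553.4,-44.5,109,.13)
for n in('top','scene'): cv2.imwrite(f'pics/{n}1.png',cams.camera(n)[:,:,::-1])
a=cv2.imread('pics/top1.png');s=cv2.imread('pics/scene1.png')
cv2.imwrite('pics/crop3.png',np.hstack([cv2.resize(a[140:240,220:320],(400,400),interpolation=cv2.INTER_CUBIC),cv2.resize(s[100:250,200:350],(400,400),interpolation=cv2.INTER_CUBIC)]))"
```

```text
clock: 1.35
eef_pos: [529.3, -2.5, 213.0]
eef_rot: [-3.141, -0.001, -3.009]
wrist_force: [0.6, -0.0, 0.6]
finger_gap: 65.4
clock: 1.72
eef_pos: [553.1, -46.3, 198.8]
eef_rot: [-3.141, -0.003, -3.01]
wrist_force: [-0.6, 0.1, 0.6]
finger_gap: 65.8
clock 1.73 pos [553.1 -46.3 198.8] rot [-3.141e+00 -3.000e-03 -3.010e+00] gap 65.8 F [-0.6  0.1  0.6] M [ 0.07 -0.01  0.01] -> d(mm) [-0.8  1.8 89.8] turn 0.1
```

View pics/crop3.png

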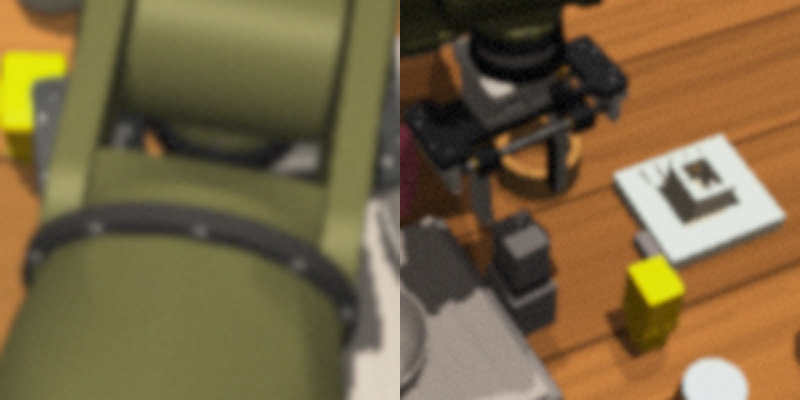

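The scene crop shows the fingers, with tips near (485,222) and (560,190), above and astride the grey pack at about (520,240). I'll check this against the projection, then descend.

```bash
python3 -c "
from h import *
for P in((553,-46,191),(553.4,-45.2,147)):
  u,v=pix('scene',P); print((u-200)*400/150+400,(v-100)*400/150)"
python3 -m handwheel '[[-0.001,0.002,0.03,0],[-0.001,0.002,0.05,0],[-0.001,0.002,0.05,0]]'; python3 -c "
from h import *; to(553.4,-44.5,109,.13)"
```

```text
519.1130418897018 201.22677109789052
520.5539976562757 229.5862079853355
clock: 2.2
eef_pos: [552.9, -41.8, 149.2]
eef_rot: [3.141, -0.003, -3.007]
wrist_force: [0.4, 0.3, 0.1]
finger_gap: 66.0
clock 2.2 pos [552.9 -41.8 149.2] rot [ 3.141e+00 -3.000e-03 -3.007e+00] gap 66.0 F [0.4 0.3 0.1] M [ 0.07  0.04 -0.02] -> d(mm) [-0.3 -2.7 40.2] turn 0.3
```

```bash
python3 -m handwheel '[[0,-0.0027,0.02,0],[0,-0.0027,0.04,0],[0,-0.0027,0.04,0],[0,-0.0027,0.04,0]]'; python3 -c "
from h import *; to(553.4,-44.5,109,.13)";python3 -m handwheel '[[0,0,0,0]]';python3 -c "
from h import *; to(553.4,-44.5,109,.13)"
```

```text
clock: 2.7
eef_pos: [553.7, -44.3, 110.8]
eef_rot: [-3.141, -0.001, -3.006]
wrist_force: [-0.3, 0.4, -0.1]
finger_gap: 65.7
clock 2.7 pos [553.7 -44.3 110.8] rot [-3.141e+00 -1.000e-03 -3.006e+00] gap 65.7 F [-0.3  0.4 -0.1] M [ 0.03 -0.04  0.02] -> d(mm) [ 0.3 -0.2  1.8] turn 0.3
clock: 2.82
eef_pos: [554.2, -44.2, 112.0]
eef_rot: [-3.141, 0.0, -3.006]
wrist_force: [0.1, -0.5, -0.6]
finger_gap: 65.7
clock 2.83 pos [554.2 -44.2 112. ] rot [-3.141  0.    -3.006] gap 65.7 F [ 0.1 -0.5 -0.6] M [ 0.03  0.08 -0.01] -> d(mm) [ 0.8 -0.2  3. ] turn 0.3
```

```bash
python3 -m handwheel '[[0,0,0.003,0],[0,0,0.003,0],[0,0,0.003,0],[0,0,0.003,0]]' 1 3; python3 -c "
from h import *; to(553.4,-44.5,109,.13)"; python3 -m handwheel '[[0,0,0,0],[0,0,0,0]]';python3 -c "
from h import *; to(553.4,-44.5,109,.13)"
```

```text
clock: 3.32
eef_pos: [554.2, -43.5, 109.2]
eef_rot: [3.141, 0.0, -3.006]
wrist_force: [-1.1, 5.8, 4.1]
finger_gap: 46.0
clock 3.33 pos [554.2 -43.5 109.2] rot [ 3.141  0.    -3.006] gap 46.0 F [-1.1  5.8  4.1] M [ 1.24  0.32 -0.02] -> d(mm) [ 0.9 -0.9  0.2] turn 0.3
clock: 3.58
eef_pos: [554.1, -43.2, 109.3]
eef_rot: [3.141, 0.0, -3.006]
wrist_force: [-1.6, 5.0, 2.1]
finger_gap: 46.5
clock 3.58 pos [554.1 -43.2 109.3] rot [ 3.141  0.    -3.006] gap 46.5 F [-1.6  5.   2.1] M [ 0.92  0.23 -0.02] -> d(mm) [ 0.9 -1.2  0.3] turn 0.3
```

```bash
python3 -m handwheel '[[0,0.001,0,0],[0,0.001,0,0],[0,0.001,0,0]]' 1 8; python3 -c "
from h import *; to(553.4,-44.5,109,.13)"; python3 -m handwheel '[[0,0.0005,0,0],[0,0.0005,0,0]]' 1 15;python3 -c "
from h import *; to(553.4,-44.5,109,.13)"
```

```text
clock: 3.95
eef_pos: [554.0, -42.6, 109.3]
eef_rot: [3.141, 0.0, -3.006]
wrist_force: [0.8, -4.9, 0.7]
finger_gap: 45.7
clock 3.95 pos [554.  -42.6 109.3] rot [ 3.141  0.    -3.006] gap 45.7 F [ 0.8 -4.9  0.7] M [-0.84 -0.13 -0.03] -> d(mm) [ 0.9 -1.8  0.3] turn 0.3
clock: 4.2
eef_pos: [554.1, -43.1, 109.4]
eef_rot: [-3.14, 0.001, -3.006]
wrist_force: [0.6, -9.2, 0.4]
finger_gap: 42.0
clock 4.2 pos [554.1 -43.1 109.4] rot [-3.140e+00  1.000e-03 -3.006e+00] gap 42.0 F [ 0.6 -9.2  0.4] M [-1.9  -0.14 -0.08] -> d(mm) [ 0.9 -1.3  0.4] turn 0.3
```

```bash
python3 -m handwheel '[[0,-0.001,0,0],[0,-0.001,0,0],[0,-0.001,0,0]]' 1 25; python3 -c "
from h import *; to(553.4,-44.5,109,.13)"
```

```text
clock: 4.58
eef_pos: [554.2, -43.9, 109.4]
eef_rot: [-3.14, 0.0, -3.006]
wrist_force: [-0.4, -1.0, 1.6]
finger_gap: 40.6
clock 4.58 pos [554.2 -43.9 109.4] rot [-3.14   0.    -3.006] gap 40.6 F [-0.4 -1.   1.6] M [ 0.    0.15 -0.05] -> d(mm) [ 0.9 -0.5  0.4] turn 0.3
```

Pinched and balanced, with the gap at 41 mm (button in). Pulling up gently.

```bash
python3 -m handwheel '[[0,0,-0.002,0],[0,0,-0.004,0],[0,0,-0.006,0],[0,0,-0.008,0]]' 1 32; python3 -c "
from h import *; to(553.4,-44.5,109,.13)"; python3 -m handwheel '[[0,0,-0.002,0],[0,0,-0.004,0],[0,0,-0.006,0],[0,0,-0.008,0]]'; python3 -c "
from h import *; to(553.4,-44.5,109,.13)"
```

```text
clock: 5.08
eef_pos: [554.1, -43.8, 117.4]
eef_rot: [-3.141, 0.0, -3.006]
wrist_force: [1.2, 0.6, -6.0]
finger_gap: 40.2
clock 5.08 pos [554.1 -43.8 117.4] rot [-3.141  0.    -3.006] gap 40.2 F [ 1.2  0.6 -6. ] M [ 0.12 -0.25 -0.07] -> d(mm) [ 0.8 -0.6  8.4] turn 0.3
clock: 5.58
eef_pos: [554.1, -43.8, 125.5]
eef_rot: [-3.141, 0.0, -3.006]
wrist_force: [1.4, -0.4, -4.7]
finger_gap: 40.3
clock 5.58 pos [554.1 -43.8 125.5] rot [-3.141  0.    -3.006] gap 40.3 F [ 1.4 -0.4 -4.7] M [ 0.11 -0.28  0.01] -> d(mm) [ 0.8 -0.5 16.5] turn 0.3
```

```bash
python3 -m handwheel '[[0,0,-0.005,0],[0,0,-0.01,0],[0,0,-0.016,0],[0,0,-0.022,0],[0,0,-0.027,0]]';  python3 -m handwheel '[[0,0,-0.015,0],[0,0,-0.03,0],[0,0,-0.045,0],[0,0,-0.048,0],[0,0,-0.048,0]]'; python3 -c "
from h import *
to(501.2,198.5,190,.02)
for n in('top','scene'): cv2.imwrite(f'pics/{n}2.png',cams.camera(n)[:,:,::-1])
s=cv2.imread('pics/scene2.png')
cv2.imwrite('pics/crop4.png',cv2.resize(s[90:240,200:350],(600,600),interpolation=cv2.INTER_CUBIC))"
```

```text
clock: 6.2
eef_pos: [554.1, -43.8, 153.0]
eef_rot: [-3.141, 0.0, -3.006]
wrist_force: [0.3, -0.9, -3.8]
finger_gap: 40.0
clock: 6.82
eef_pos: [554.1, -43.7, 201.0]
eef_rot: [-3.141, 0.0, -3.006]
wrist_force: [-0.3, 0.2, -3.5]
finger_gap: 40.2
clock 6.83 pos [554.1 -43.7 201. ] rot [-3.141  0.    -3.006] gap 40.2 F [-0.3  0.2 -3.5] M [ 0.06  0.03 -0.02] -> d(mm) [ 19.7 247.2  10.7] turn 6.6
```

View pics/crop4.png

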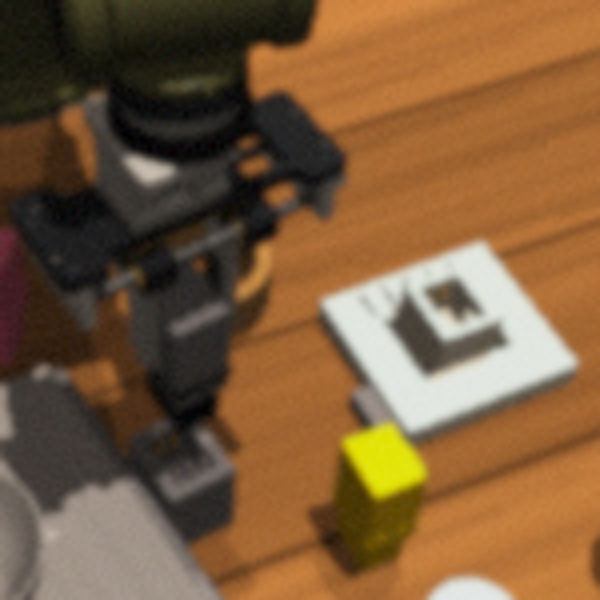

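The pack is out of the scale and hangs upright in the jaws at about (180,350) in the crop; the emptied socket is below it. I'll cross-check the charger's position with the scene camera.

```bash
python3 - <<'E'
from h import *
s=cv2.imread("pics/scene2.png"); o=lambda x,y:(200+x/4-.375,90+y/4-.375)
E=lambda nm,p,q,z,h=2:print(nm,*edge("scene",s,o(*p),o(*q),z,half=h))
E("base -y",(325,310),(350,345),22);E("base -x",(340,296),(470,246),22);E("base +y",(495,253),(565,348),22);E("base +x",(430,431),(565,371),22)
E("tow +x",(447,346),(500,322),60,1.5);E("tow -y",(405,290),(432,335),60,1.5)
for p in((424,286),(457,277),(484,309),(455,326)): print("hole",plane("scene",*o(*p),60).round(1))
# scale socket tower top (z70) corners & check with known
for p in((130,441),(190,421),(234,464),(172,501)): print("scale tower",plane("scene",*o(*p),70).round(1))
E
```

```text
base -y [465.2 122.2] 0.011 res 0.87
base -x [429.2 203.5] 0.0212 res 0.94
base +y [491.2 275.1] 0.0151 res 0.56
base +x [572.4 207.2] 0.0331 res 0.74
tow +x [533.1 196.7] 0.06 res 0.71
tow -y [501.2 171. ] -0.0207 res 0.66
hole [479.5 185.4]
hole [481.6 213.1]
hole [517.5 215.9]
hole [523.2 187.7]
scale tower [529.7 -75.3]
scale tower [530.7 -30.5]
scale tower [575.8 -17.1]
scale tower [586.3 -67.6]
```

```bash
python3 -m handwheel '[[0.004,0.05,0,2],[0.008,0.1,0,4],[0.012,0.15,0,6.7],[0.016,0.2,0,6.7],[0.02,0.235,0,6.7]]'; python3 -c "
from h import *; to(501.5,198.7,155,.0185)"
```

```text
clock: 7.55
eef_pos: [501.5, 188.3, 199.8]
eef_rot: [-3.141, -0.001, -3.122]
wrist_force: [0.7, -0.2, -3.0]
finger_gap: 40.4
clock 7.55 pos [501.5 188.3 199.8] rot [-3.141e+00 -1.000e-03 -3.122e+00] gap 40.4 F [ 0.7 -0.2 -3. ] M [-0.08 -0.03 -0.04] -> d(mm) [-0.2 10.5 44.8] turn 0.1
```

```bash
python3 -m handwheel '[[0,0.0105,0.02,0],[0,0.0105,0.04,0],[0,0.0105,0.055,0],[0,0.0105,0.055,0]]'; python3 -c "
from h import *; to(501.5,198.7,134,.0185)
for n in('top','scene'): cv2.imwrite(f'pics/{n}3.png',cams.camera(n)[:,:,::-1])
s=cv2.imread('pics/scene3.png')
cv2.imwrite('pics/crop5.png',cv2.resize(s[110:210,260:360],(600,600),interpolation=cv2.INTER_CUBIC))"
```

```text
clock: 8.05
eef_pos: [500.8, 198.4, 143.7]
eef_rot: [-3.14, -0.003, -3.122]
wrist_force: [-0.0, 1.0, -2.5]
finger_gap: 40.6
clock 8.05 pos [500.8 198.4 143.7] rot [-3.140e+00 -3.000e-03 -3.122e+00] gap 40.6 F [-0.   1.  -2.5] M [ 0.02 -0.09  0.01] -> d(mm) [-0.7  0.3  9.7] turn 0.0
```

View pics/crop5.png

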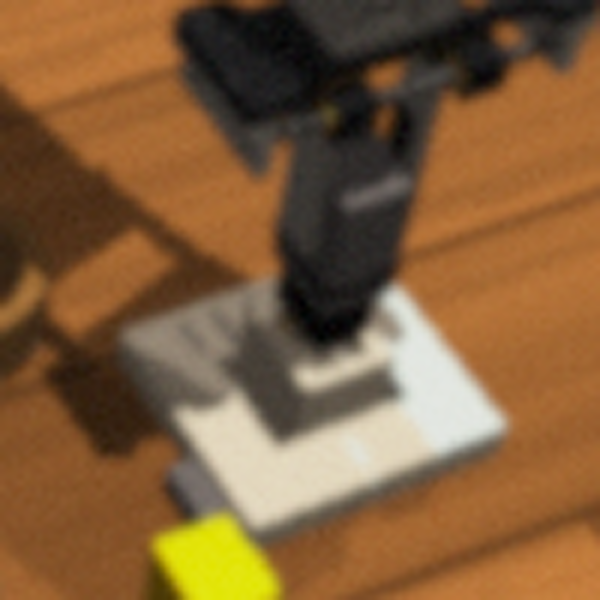

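The plug hangs right over the tower's hole, at about (330,330) in the crop. Lowering by feel.

```bash
python3 -m handwheel '[[0,0,0.003,0],[0,0,0.006,0],[0,0,0.008,0],[0,0,0.009,0]]'; python3 -m handwheel '[[0,0,0.001,0],[0,0,0.002,0],[0,0,0.002,0]]'; python3 -c "
from h import *; to(501.5,198.7,134,.0185)"
```

```text
clock: 8.65
eef_pos: [501.5, 198.6, 136.2]
eef_rot: [-3.141, -0.001, -3.123]
wrist_force: [-0.2, -0.5, -3.7]
finger_gap: 40.0
clock: 9.02
eef_pos: [501.5, 198.6, 134.1]
eef_rot: [-3.141, -0.001, -3.123]
wrist_force: [0.1, 0.8, -3.2]
finger_gap: 39.9
clock 9.03 pos [501.5 198.6 134.1] rot [-3.141e+00 -1.000e-03 -3.123e+00] gap 39.9 F [ 0.1  0.8 -3.2] M [ 0.07 -0.04  0.01] -> d(mm) [-0.   0.1  0.1] turn 0.0
```

```bash
python3 -m handwheel '[[0,0,0.001,0],[0,0,0.002,0],[0,0,0.002,0]]'; python3 -m handwheel '[[0,0,0.001,0],[0,0,0.002,0],[0,0,0.002,0]]';python3 -c "
from h import *; to(501.5,198.7,134,.0185)"
```

```text
clock: 9.4
eef_pos: [501.4, 198.6, 132.0]
eef_rot: [-3.141, -0.001, -3.123]
wrist_force: [-1.0, -0.7, -3.2]
finger_gap: 40.3
clock: 9.78
eef_pos: [501.4, 198.6, 130.0]
eef_rot: [-3.141, -0.001, -3.123]
wrist_force: [0.2, 0.3, -3.8]
finger_gap: 40.2
clock 9.78 pos [501.4 198.6 130. ] rot [-3.141e+00 -1.000e-03 -3.123e+00] gap 40.2 F [ 0.2  0.3 -3.8] M [0.13 0.04 0.02] -> d(mm) [-0.1  0.1 -4. ] turn 0.0
```

No contact at 4 mm below rim height, so the plug is in the hole. Continuing gently, watching the forces.

```bash
python3 -m handwheel '[[0,0,0.0015,0],[0,0,0.003,0],[0,0,0.0045,0],[0,0,0.006,0]]'; python3 -c "
from h import *; to(501.5,198.7,99,.0185)"
```

```text
clock: 10.28
eef_pos: [501.4, 198.6, 123.9]
eef_rot: [-3.141, -0.001, -3.123]
wrist_force: [-0.2, 0.5, -3.8]
finger_gap: 40.4
clock 10.28 pos [501.4 198.6 123.9] rot [-3.141e+00 -1.000e-03 -3.123e+00] gap 40.4 F [-0.2  0.5 -3.8] M [ 0.2  -0.01 -0.04] -> d(mm) [-0.1  0.1 24.9] turn 0.0
```

```bash
python3 -m handwheel '[[0,0,0.0015,0],[0,0,0.003,0],[0,0,0.0045,0],[0,0,0.006,0]]'; python3 -c "
from h import *; to(501.5,198.7,99,.0185)"
```

```text
clock: 10.78
eef_pos: [501.8, 198.6, 118.1]
eef_rot: [-3.141, -0.0, -3.123]
wrist_force: [3.2, 1.1, -0.6]
finger_gap: 39.9
clock 10.78 pos [501.8 198.6 118.1] rot [-3.141 -0.    -3.123] gap 39.9 F [ 3.2  1.1 -0.6] M [ 0.16 -0.65  0.05] -> d(mm) [ 0.3  0.1 19.1] turn 0.0
```

```bash
python3 -m handwheel '[[0,0,0.0015,0],[0,0,0.003,0],[0,0,0.0045,0],[0,0,0.006,0]]'; python3 -m handwheel '[[0,0,0.0015,0],[0,0,0.003,0],[0,0,0.0045,0],[0,0,0.006,0]]';python3 -c "
from h import *; to(501.5,198.7,99,.0185)"
```

```text
clock: 11.28
eef_pos: [501.8, 198.6, 112.0]
eef_rot: [-3.141, -0.0, -3.123]
wrist_force: [3.0, 0.5, -0.9]
finger_gap: 40.4
clock: 11.78
eef_pos: [501.9, 198.7, 105.9]
eef_rot: [-3.141, 0.0, -3.123]
wrist_force: [3.5, 0.9, -2.3]
finger_gap: 40.4
clock 11.78 pos [501.9 198.7 105.9] rot [-3.141  0.    -3.123] gap 40.4 F [ 3.5  0.9 -2.3] M [ 0.13 -0.84 -0.  ] -> d(mm) [0.4 0.  6.9] turn 0.0
```

```bash
python3 -m handwheel '[[0,0,0.0015,0],[0,0,0.003,0],[0,0,0.0045,0],[0,0,0.0045,0]]'; python3 -m handwheel '[[0,0,0.001,0],[0,0,0.0015,0],[0,0,0.0015,0]]';python3 -m handwheel '[[0,0,0.0005,0],[0,0,0.001,0],[0,0,0.001,0]]';python3 -c "
from h import *; to(501.5,198.7,99,.0185)"
```

```text
clock: 12.28
eef_pos: [501.7, 198.6, 101.0]
eef_rot: [-3.141, -0.0, -3.123]
wrist_force: [3.2, 0.9, -5.3]
finger_gap: 40.0
clock: 12.65
eef_pos: [501.7, 198.6, 99.5]
eef_rot: [-3.141, -0.0, -3.123]
wrist_force: [3.9, 0.7, -2.2]
finger_gap: 40.3
clock: 13.02
eef_pos: [501.9, 198.6, 99.4]
eef_rot: [-3.141, 0.0, -3.123]
wrist_force: [0.3, -1.7, 8.5]
finger_gap: 40.3
clock 13.03 pos [501.9 198.6  99.4] rot [-3.141  0.    -3.123] gap 40.3 F [ 0.3 -1.7  8.5] M [-0.05 -0.09  0.04] -> d(mm) [0.4 0.1 0.4] turn 0.0
```

Seated: upward force appears at z=99.4, against 99 expected. Letting go.

```bash
python3 -m handwheel '[[0,0,0,0],[0,0,0,0],[0,0,0,0],[0,0,0,0]]' 0.2; python3 -m handwheel '[[0,0,-0.02,0],[0,0,-0.05,0],[0,0,-0.1,0],[0,0,-0.14,0],[0,0,-0.14,0]]'; python3 -m handwheel '[[0.06,-0.0,0,0],[0.12,-0.0,0,0],[0.15,0,0,0],[0.15,0,0,0],[0.15,0,0,0]]'; python3 - <<'E'
from h import *
to(501.5,198.7,99,.0185)
for n in('top','scene'): cv2.imwrite(f'pics/{n}4.png',cams.camera(n)[:,:,::-1])
s=cv2.imread('pics/scene4.png');a=cv2.imread('pics/top4.png')
cv2.imwrite('pics/crop6.png',np.hstack([cv2.resize(a[170:250,130:210],(400,400),interpolation=cv2.INTER_CUBIC),cv2.resize(s[110:210,260:360],(400,400),interpolation=cv2.INTER_CUBIC)]))
E
```

```text
clock: 13.52
eef_pos: [501.7, 198.5, 99.1]
eef_rot: [-3.141, -0.0, -3.123]
wrist_force: [0.0, -0.1, -0.0]
finger_gap: 74.3
clock: 14.15
eef_pos: [502.5, 198.8, 241.9]
eef_rot: [3.141, 0.004, -3.123]
wrist_force: [-0.2, 0.2, 0.1]
finger_gap: 75.1
clock: 14.78
eef_pos: [352.9, 195.9, 240.8]
eef_rot: [3.141, 0.004, -3.123]
wrist_force: [-0.3, 1.1, 0.1]
finger_gap: 75.0
clock 14.78 pos [352.9 195.9 240.8] rot [ 3.141  0.004 -3.123] gap 75.0 F [-0.3  1.1  0.1] M [ 0.06 -0.02  0.02] -> d(mm) [-148.1   -0.   142.3] turn 0.0
```

View pics/crop6.png

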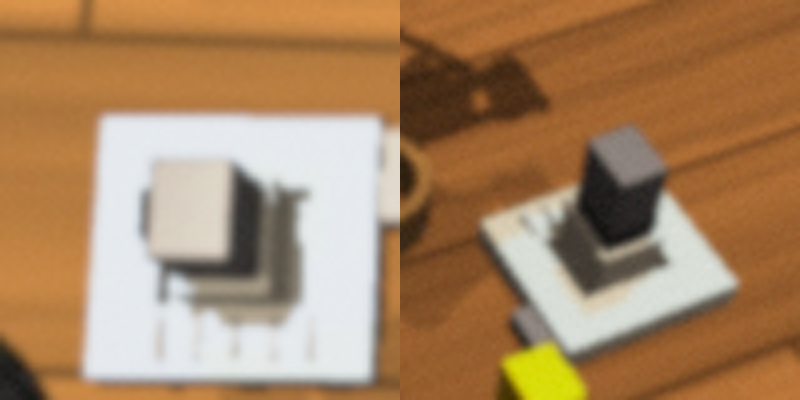

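The pack stands upright on the tower, and its button shows sprung out on the +y side at (145,215) in the left crop. One quick check of the height, then I hand in.

```bash
python3 - <<'E'
from h import *
for z in(132,137,142): print(z,plane("top",130+192/5,170+208/5,z).round(1),plane("scene",260+226/4,110+155/4,z).round(1))
a=cv2.imread("pics/top4.png")
o=lambda x,y:(130+x/5-.4,170+y/5-.4)
print("body +y",edge("top",a,o(150,170),o(149,185),137,half=1.5),"button +y",edge("top",a,o(139,200),o(138,230),110,half=1.5))
E
python3 -c "
from cell import manip; print(manip.sign_off())"
```

```text
132 [501.7 196.1] [501.8 198. ]
137 [500.9 194.9] [505.5 195. ]
142 [500.1 193.7] [509.2 192. ]
body +y (array([516.2, 218.4], dtype=float32), 0.0528, 'res', 0.17) button +y (array([499.9, 228.5], dtype=float32), 0.0727, 'res', 0.14)
the job is handed in; nothing more can be done
None
```

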